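# Shift the bench-mounted gearstick into third

## Task

Check the gate of the gearshift assembly on the bench: push the stick's knob with the outside of the fingers through the H-shaped gate, to the middle, across to the right, then forward until it is fully home in third (the slot marked with three pips). Push gently, without gripping the knob or leaning on it from above, leave everything around the shifter where it is, and finish clear of it.

Things in the scene. Friction and masses are not known exactly. Their poses are not given: they have to be found in the camera images.
- shifter: Car gearshift assembly bolted to the bench, immovable: blue box on a dark 136 x 126 mm base plate, bare metal gate plate on top, 120 (x) x 110 (y) mm, upper face 79 mm above the bench. Origin: centre of the underside. Its +x is forward (away from the robot, turned at most 0.35 rad), +y its left, z up. The stick starts anywhere in the left lane: first, second or between.
- gate_middle (a point): Middle of the H opening, on the gate's upper face, above the shifter's origin, same axes. Two lanes along x at y = +14.5 and -14.5 mm, 15 mm wide, x from -30 to 30 mm, joined by an 18 mm wide channel across the middle; the tongues between the lanes have round ends. Red pips beyond the slot ends number them: 1 forward left, 2 rear left, 3 forward right, 4 rear right.
- gear_fore (a joint): Fore-and-aft lean of the stick, rad: 0 upright (at the middle channel), positive leans forward (shifter's +x); end stops of the gate at about +0.36 and -0.36. Stays where it is left (friction 0.3 N m, about 2 N at the knob). The stick can cross only near 0 (within about 0.06; the round tongue ends help it into the channel).
- gear_across (a joint): Sideways lean of the stick, rad: positive leans to the shifter's right (-y). About -0.22 in the left lane, +0.22 in the right lane, with 0.04 play each way. Same friction.
- knob (a point): Centre of the black rounded knob, 33 mm across, 41 mm tall (22 mm below this point to 19 above), on a 10 mm steel stick. The stick swings about a point 10 mm above the bench over the shifter's origin; the knob centre is 140 mm from it (150 mm above the bench when upright) and travels 49 mm forward or back and 31 mm to either side of the middle. z runs up the stick.
- third_slot (a point): Place on the gate's upper face where the stick's axis stands when home in third: 25 mm forward and 14.5 mm right of the shifter's middle, 79 mm above the bench. Fixed to the shifter.
- bulb_1: Bystander: small halogen bulb standing on its flange, 32 x 32 x 46 mm, right of the shifter. Origin at the underside.
- relay: Bystander: black cube relay with pins up, 30 x 28 x 37 mm, right of the shifter. Origin at the underside.
- pliers_1: Bystander: pliers with red and black handles lying left of the vice, 185 x 55 x 13 mm. Origin at the middle of the underside.
- dust_cap: Bystander: black round rubber cap, 72 mm across, 26 mm tall. Origin at the underside.
- screwdriver_3: Bystander: short screwdriver with orange and black handle, 145 mm long, 27 mm thick. Origin at the middle of the underside.
- projector_3: Bystander: light grey lamp projector on its flange, 77 x 79 x 74 mm, right of the shifter. Origin at the underside.

How it is judged:
By the outcome, as a careful person would: the job done as asked, in the order asked, and still so for the second after the job is handed in, with the robot touching nothing.
It also fails if it takes over 48 s, if anything falls off the work surface, if the arm or the gripper's body presses on something with over 40 N, if the wrist force passes 120 N, or if a joint passes its speed limit or range.

## Robot

A 6-joint arm with a two-finger parallel gripper is mounted at the origin on a cart in front of the work surface, level with it; the furniture and walls round the work are solid. World frame = base frame: x ahead of the robot, y to its left, z up, the work surface at z = 0. Lengths are in m, angles in rad, forces in N, time in s.
With the tool pointing down it reaches from about 0.325 to 0.9 m from the base axis. Payload 3.5 kg.
Tool frame: the origin (TCP) lies between the finger pads; the fingertips stand 14 mm ahead of it and the grasp point (between the pads) lies 5 mm behind it; z points along the fingers, y is the line along which they close (so a half turn about z gives the same grasp; the last joint's range is limited). The gripper opens to 85 mm and grips with 20 to 120 N. Pads are 22 mm wide; open, the fingers measure 114 mm over their backs; the gripper's body (76 mm by 85 mm) begins 54 mm behind the grasp point. The pads swing forward as they close: fully open they stand 13 mm farther back than shut.
Start: joints at [1.078, 0.276, -0.026, 1.268, 0, 1.467], TCP at [0.238, 0.578, 0.245] pointing down, gripper open.
Joint ranges: [-3.12, 3.12], [-0.85, 1.88], [-1.08, 1.24], [-1.95, 2.15], [-1.57, 1.53], [-3.14, 3.14]. Speed limits (rad/s): [2.57, 2.57, 3.14, 3.14, 3.14, 3.14].

## Interface

Orientations are given as a unit quaternion [w, x, y, z].
In Python, from rig import move_pose, line_to, move_joints, gripper_to, wait, solve_ik, read_camera, MotionError, hand_in, get_time, get_joint_positions, get_dq, get_effort, get_ee_pos, get_orientation, get_wrist_force, get_wrist_torque, get_grip_width, get_gripper_force gives the robot as it stands. The module is installed in compiled form; this text tells all that it offers. Calls block until the motion is done:
- move_pose(position, orientation): joint-space move of the TCP to a pose.
- line_to(position, velocity=0.15, orientation=None): straight line of the TCP; orientation=None keeps the orientation; velocity is the mean speed in m/s.
- move_joints(angles): joint-space move.
- gripper_to(opening, force=None): finger opening in m; force is the grip in N (None keeps the last); returns when the fingers have stopped.
- wait(seconds).
- solve_ik(position, orientation): joint angles nearest the present ones, or None.
- read_camera(name): name is "scene" or "top" or "wrist"; returns a dict with "frame" (480x640x3 uint8, red, green, blue), "depth" (480x640 float32, m along the optical axis (not along the pixel's ray), 0 where there is no reading), "camera_matrix" (3x3 intrinsics, pixels), "origin" and "attitude" of the camera in the world. Camera axes: x right, y down, z forward; pixel columns grow to the right and rows downward; lengths in m; the calibration is good to about 2 mm. The wrist camera is an equidistant fisheye: a pixel r from the principal point sees the ray r / f radians off the axis. A picture is of the moment at which its call begins.
A pose or a line that the arm cannot do raises MotionError and nothing moves.
- hand_in(): hands the job in; it is judged then, once.
Readings, each from a call of its own:
- get_time(): time.
- get_joint_positions(): joint angles.
- get_dq(): joint speeds.
- get_effort(): joint torques, N m.
- get_ee_pos(): TCP position.
- get_orientation(): TCP orientation.
- get_wrist_force(): force on the tool from outside, world axes, zero at the start.
- get_wrist_torque(): the same for the moment, N m.
- get_grip_width(): finger opening in m.
- get_gripper_force(): force on a finger pad.
Only numpy, scipy, OpenCV 4.12 (cv2) and the standard library are available. Lean on these libraries where they do the work, as an engineer would, in place of code of your own. Each camera call takes 0.05 s, during which the arm holds its last target. There are 200 camera calls.

## Working session

There is one attempt and no reset: what is moved stays moved. The work goes in short steps, each a Python script; the robot and the scene stay as the last script left them, time stands still between calls to the robot, and variables do not carry over. Pictures are saved under pics/ and viewed, at most 10 in all, crops included, and the job is handed in when it is done.

```bash
mkdir -p pics && cat > h.py <<'E'
import numpy as np, cv2
from rig import *
from scipy.spatial.transform import Rotation as R
def att(a):
    a=np.array(a,float)
    return a if a.shape==(3,3) else R.from_quat(a[[1,2,3,0]]).as_matrix()
def cloud(c):
    K=np.array(c["camera_matrix"]);d=c["depth"]
    v,u=np.indices(d.shape)
    p=np.stack([(u-K[0,2])/K[0,0]*d,(v-K[1,2])/K[1,1]*d,d],-1)
    P=p@att(c["attitude"]).T+np.array(c["origin"])
    P[d==0]=np.nan
    return P
E
python3 - <<'E'
from h import *
import pickle
for n in("scene","top"):
    c=read_camera(n);pickle.dump(c,open(n+".pkl","wb"))
    cv2.imwrite(f"pics/{n}.png",c["frame"][...,::-1]);print(n,c["origin"],c["attitude"],c["camera_matrix"])
print(get_time(),get_ee_pos(),get_orientation())
E
```

```text
scene [-0.24625235 -0.95473205  0.92837159] [-0.41885444  0.81404415 -0.36199246  0.1756546 ] [[459.42020524   0.         318.98091886]
 [  0.         459.42020524 239.58685146]
 [  0.           0.           1.        ]]
top [ 0.5122192  -0.205041    1.34012205] [-0.01718046  0.71472855 -0.6990596   0.01354984] [[445.48189696   0.         325.82613623]
 [  0.         445.48189696 233.60085343]
 [  0.           0.           1.        ]]
0.1 [0.23716338 0.57750161 0.24423219] [-3.08608933e-04  1.93648643e-01  9.81070398e-01 -9.91182029e-04]
```

View pics/top.png

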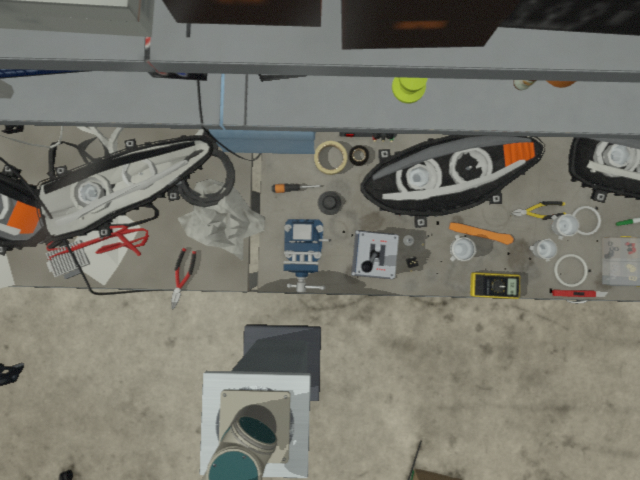

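View pics/scene.png

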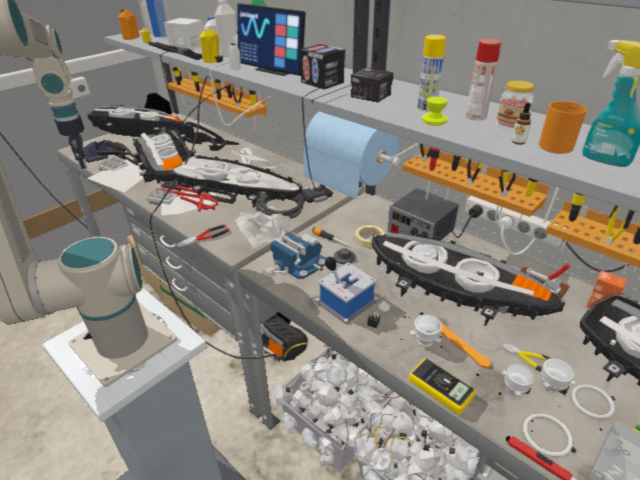

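Top view: the shifter is at about (375,255), its knob at about (368,265) in the rear-left slot. The vice is to its left at about (303,250), the bulb at (408,240), and the relay at (413,262). The shelf edge is at row 130.

```bash
python3 - <<'E'
from h import *
import pickle
c=pickle.load(open("top.pkl","rb"));P=cloud(c)
s=P[215:300,335:425]
m=(abs(s[...,2]-.079)<.008)
n,l,st,ce=cv2.connectedComponentsWithStats(m.astype(np.uint8))
k=1+np.argmax(st[1:,4]);m=l==k
pts=s[m][:,:2]
print(m.sum(),np.median(s[m][:,2]),cv2.minAreaRect((pts*1000).astype(np.float32)))
kn=s[(s[...,2]>.115)&(s[...,2]<.2)];print("knob",len(kn),kn.mean(0),kn.min(0),kn.max(0))
for nm,(a,b,cc,d) in dict(vice=(215,295,280,325),bulb=(232,248,400,416),relay=(254,272,405,422),proj=(230,265,447,480),cap=(188,216,316,344)).items():
    q=P[a:b,cc:d].reshape(-1,3);q=q[q[:,2]>.012];print(nm,q.min(0).round(3),q.max(0).round(3))
q=P[60:135,300:450].reshape(-1,3);q=q[q[:,2]>.25];print("shelf",q.min(0),q.max(0))
c=pickle.load(open("scene.pkl","rb"));S=cloud(c)
kn=S[250:275,315:345].reshape(-1,3);kn=kn[(kn[:,2]>.11)&(kn[:,2]<.2)];print("knob scene",len(kn),kn.mean(0),kn.min(0),kn.max(0))
f=c["frame"][240:330,290:400,::-1];f2=pickle.load(open("top.pkl","rb"))["frame"][215:300,335:425,::-1]
cv2.imwrite("pics/crop.png",np.hstack([cv2.resize(f,(400,400),interpolation=2),cv2.resize(f2,(400,400),interpolation=2)]))
E
```

```text
1310 0.07910409445602506 ((511.6156311035156, -342.0964050292969), (110.22869873046875, 120.06411743164062), 85.8066635131836)
knob 120 [ 0.48028236 -0.30760014  0.15544668] [ 0.46393874 -0.32405072  0.11956129] [ 0.49581017 -0.29364048  0.16636695]
vice [ 0.402 -0.196  0.012] [ 0.613 -0.072  0.119]
bulb [ 0.541 -0.455  0.012] [ 0.571 -0.427  0.055]
relay [ 0.476 -0.468  0.014] [ 0.506 -0.436  0.038]
proj [ 0.5   -0.648  0.012] [ 0.59  -0.558  0.08 ]
cap [ 0.637 -0.232  0.012] [ 0.695 -0.172  0.033]
shelf [ 0.73674229 -0.45391952  0.26242025] [ 0.87648776 -0.13293805  0.81553443]
knob scene 159 [ 0.47557248 -0.31516756  0.14617544] [ 0.46151289 -0.32705385  0.11063193] [ 0.49637398 -0.29445606  0.16422816]
```

View pics/crop.png

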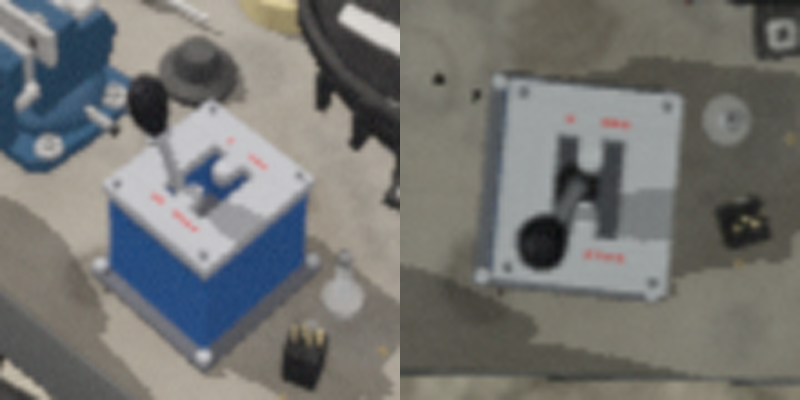

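Crop: the knob leans rear-left, partly into second, and the pips confirm the orientation. The plate fit is 110 x 120 mm at z = 79 mm, yaw −0.073, which matches the given sizes. I'll approach behind the knob with the fingers closed.

```bash
cat >> h.py <<'E'
C=np.array([.5116,-.3421]);YAW=-.0734
cy,sy=np.cos(YAW),np.sin(YAW);M=np.array([[cy,-sy],[sy,cy]])
Z=.139
def W(x,y,z=Z): return [*(C+M@[x,y]),z]
def quat(p): return [0,np.cos(p/2),np.sin(p/2),0]
def knob(name="scene"):
    P=cloud(read_camera(name)).reshape(-1,3); c=None
    return P
def loc(p): return M.T@(np.array(p)[:2]-C)
E
python3 - <<'E'
from h import *
q0=np.array(get_joint_positions());best=None
for p in(YAW,YAW+np.pi):
    q=solve_ik(W(-.09,.031,.25),quat(p));print(p,None if q is None else np.round(q,3))
    if q is not None and(best is None or abs(q-q0).max()<best[0]):best=(abs(q-q0).max(),p)
p=best[1];open("psi","w").write(str(p))
gripper_to(0.0,20)
move_pose(W(-.09,.031,.25),quat(p));print(get_time(),get_grip_width())
line_to(W(-.09,.031,.145),.15)
line_to(W(-.09,.031,Z),.05);print(get_time(),get_wrist_force(),loc(get_ee_pos()),get_ee_pos())
c=read_camera("scene");cv2.imwrite("pics/a.png",cv2.resize(c["frame"][200:320,260:420,::-1],(800,600)))
E
```

```text
-0.0734 [-0.747  0.092 -0.241  1.239  0.     2.468]
3.068192653589793 [-0.747  0.092 -0.241  1.239  0.    -0.673]
4.025 0.0003355873526862315
5.1417 [-0.83860741 -0.46025634 -0.01707886] [-0.08986674  0.03088931] [ 0.42424047 -0.30470356  0.13931675]
```

View pics/a.png

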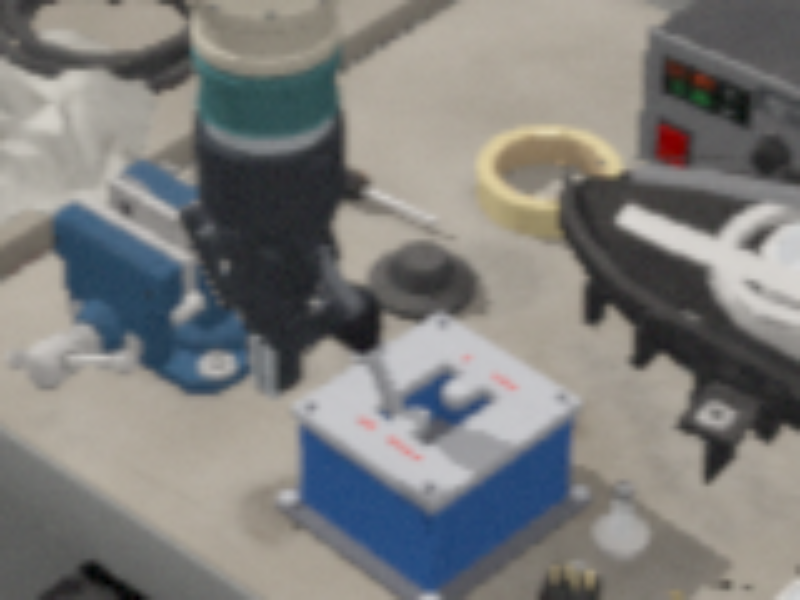

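The fingers are at about (275,340), just behind the knob at about (355,315), and clear of everything. Next, push forward to the middle.

```bash
python3 - <<'E'
from h import *
f0=np.array(get_wrist_force())
for x in np.append(np.arange(-.07,-.035,.006),[-.034,-.031]):
    line_to(W(x,.031),.04)
    print(round(x,3),loc(get_ee_pos()).round(4),(M.T@(np.array(get_wrist_force())-f0)[:2]).round(2),round(get_time(),2))
c=read_camera("scene");cv2.imwrite("pics/b.png",cv2.resize(c["frame"][200:320,260:420,::-1],(800,600)))
P=cloud(c)[240:285,310:350].reshape(-1,3);P=P[(P[:,2]>.11)&(P[:,2]<.175)];L=(P[:,:2]-C)@M
k=(abs(L[:,1])<.06)&(L[:,0]>-.018)&(L[:,0]<.05);print(k.sum(),L[k].min(0),L[k].max(0),P[k][:,2].max())
E
```

```text
-0.07 [-0.07    0.0311] [-0.49  0.04] 5.84
-0.064 [-0.0638  0.0309] [-1.19  0.61] 6.14
-0.058 [-0.0583  0.0312] [-2.97  0.2 ] 6.44
-0.052 [-0.0519  0.0311] [-2.65  0.51] 6.74
-0.046 [-0.0455  0.0311] [-2.19  1.3 ] 7.04
-0.04 [-0.0395  0.031 ] [-1.88  0.83] 7.34
-0.034 [-0.0335  0.0309] [-1.41  0.56] 7.64
-0.031 [-0.0308  0.0309] [-2.26  0.25] 7.89
68 [-0.01777115  0.0143885 ] [0.00672342 0.03805629] 0.16476736831516414
```

View pics/b.png

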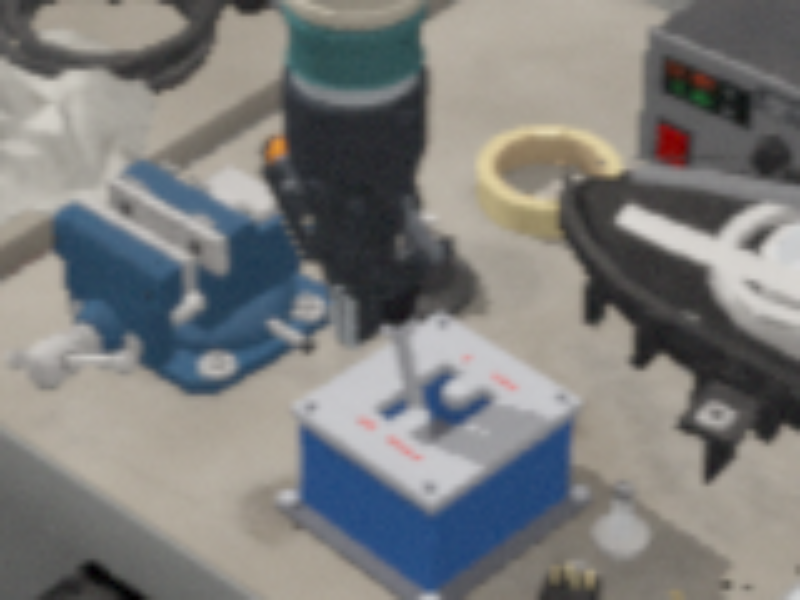

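The finger is in light contact and the stick is nearly at the middle (base of the stick at about (412,395)). I'll nudge 2 mm more, go around to the left side, and measure the knob.

```bash
python3 - <<'E'
from h import *
line_to(W(-.0285,.031),.03)
line_to(W(-.06,.031),.1);line_to(W(-.06,.085),.15);line_to(W(0,.085),.15)
print(get_time(),get_wrist_force())
for n,w in(("scene",(235,290,300,360)),("top",(230,280,345,400))):
    c=read_camera(n);P=cloud(c)[w[0]:w[1],w[2]:w[3]].reshape(-1,3);P=P[(P[:,2]>.115)&(P[:,2]<.175)];L=(P[:,:2]-C)@M
    k=(L[:,1]<.052)&(abs(L[:,0])<.05)&(L[:,1]>-.05);print(n,k.sum(),L[k].min(0),L[k].max(0),L[k].mean(0)) if k.any() else print(n,0)
    if n=="scene":cv2.imwrite("pics/c.png",cv2.resize(c["frame"][200:320,260:420,::-1],(800,600)))
E
```

```text
9.7167 [-0.57683726  0.23190013 -0.79247264]
scene 161 [-0.02010117  0.01339692] [0.0124496  0.04420083] [-0.00745268  0.02555819]
top 0
```

View pics/c.png

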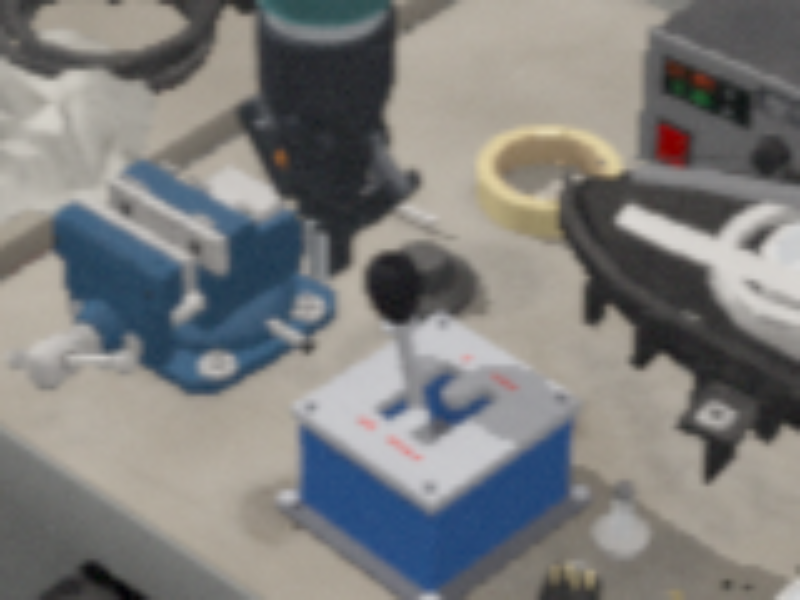

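The knob stands free with its centre at about x' = −4 mm, y' ≈ +29 mm, within the crossing window. The picture shows it at about (393,285) with the fingers to its left. Next, push across with force monitoring.

```bash
python3 - <<'E'
from h import *
f0=np.array(get_wrist_force())
for y in np.r_[.07,np.arange(.064,.006,-.006),.004,.001,-.002]:
    line_to(W(0,y),.04)
    f=(M.T@(np.array(get_wrist_force())-f0)[:2])
    print(round(y,3),loc(get_ee_pos()).round(4),f.round(2),round(get_time(),2))
    if abs(f).max()>7: print("stop");break
c=read_camera("scene");cv2.imwrite("pics/d.png",cv2.resize(c["frame"][200:320,260:420,::-1],(800,600)))
E
```

```text
0.07 [-0.0001  0.0697] [ 0.39 -0.03] 10.34
0.064 [0.0001 0.0638] [0.13 0.31] 10.64
0.058 [-0.0001  0.0582] [0.53 3.45] 10.94
0.052 [0.     0.0517] [-0.66  2.07] 11.24
0.046 [0.     0.0455] [-0.14  1.77] 11.54
0.04 [0.0001 0.0394] [0.19 2.38] 11.84
0.034 [0.0002 0.0335] [-0.19  1.57] 12.14
0.028 [0.0003 0.0276] [0.29 1.59] 12.44
0.022 [0.0002 0.0217] [-0.55  1.36] 12.74
0.016 [0.     0.0159] [0.9  0.88] 13.04
0.01 [-0.0003  0.01  ] [1.43 1.05] 13.34
0.004 [-0.0004  0.0039] [1.33 1.74] 13.64
0.001 [-0.0004  0.001 ] [0.23 1.75] 13.89
-0.002 [-0.0003 -0.0021] [-0.29  1.44] 14.14
```

View pics/d.png

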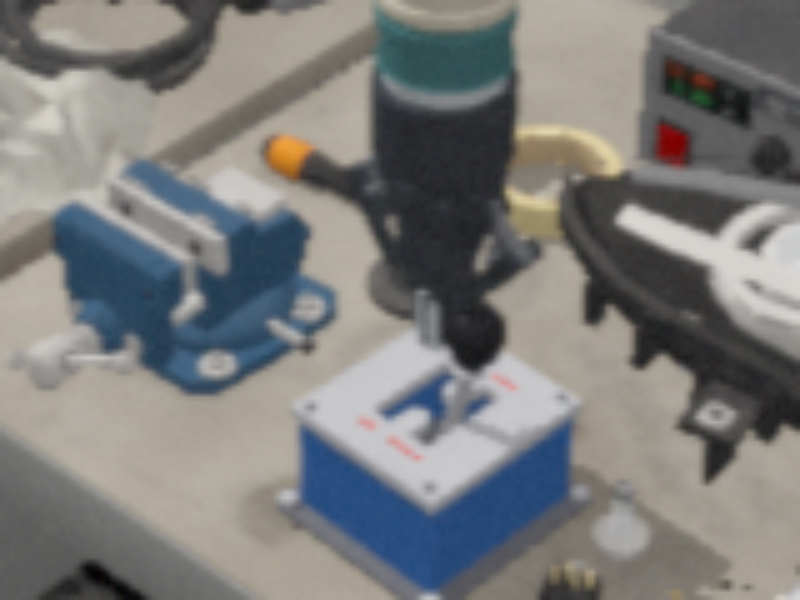

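The stick now stands in the right lane (knob at about (475,335)) after low, steady forces. I'll go around behind it and push forward until the end stop shows in the force.

```bash
python3 - <<'E'
from h import *
line_to(W(0,.025),.12);line_to(W(-.065,.025),.15);line_to(W(-.065,-.032),.15);wait(.2)
f0=np.array(get_wrist_force())
for x in np.r_[-.04,-.034,np.arange(-.028,.015,.006),np.arange(.016,.034,.0015)]:
    line_to(W(x,-.032),.04)
    f=(M.T@(np.array(get_wrist_force())-f0)[:2])
    print(round(x,4),loc(get_ee_pos()).round(4),f.round(2),round(get_time(),2))
    if abs(f).max()>(8 if x>.015 else 7): print("stop");break
E
```

```text
-0.04 [-0.0401 -0.0319] [0.46 0.38] 16.66
-0.034 [-0.0338 -0.0321] [-0.74  0.37] 16.96
-0.028 [-0.0281 -0.0319] [-0.28 -1.78] 17.26
-0.022 [-0.0218 -0.032 ] [-2.78  0.35] 17.56
-0.016 [-0.0156 -0.032 ] [-0.94 -0.67] 17.86
-0.01 [-0.0096 -0.032 ] [-0.64  0.79] 18.16
-0.004 [-0.0037 -0.0319] [-0.37 -0.1 ] 18.46
0.002 [ 0.0022 -0.0318] [-1.12  0.37] 18.76
0.008 [ 0.0083 -0.0319] [-1.5 -0.1] 19.06
0.014 [ 0.0144 -0.032 ] [-1.27 -0.03] 19.36
0.016 [ 0.0161 -0.032 ] [-2.12  0.53] 19.61
0.0175 [ 0.0175 -0.032 ] [-1.96  0.9 ] 19.86
0.019 [ 0.019 -0.032] [-2.22  1.51] 20.11
0.0205 [ 0.0204 -0.032 ] [-3.2  -0.91] 20.36
0.022 [ 0.0212 -0.0319] [-5.71  0.96] 20.61
0.0235 [ 0.0218 -0.0319] [-7.51  0.26] 20.86
0.025 [ 0.0222 -0.0319] [-9.64  0.65] 21.11
stop
```

The end stop showed at 21–22 mm, as predicted. I'll retreat clear and verify.

```bash
python3 - <<'E'
from h import *
line_to(W(-.06,-.032),.1);line_to(W(-.09,-.032,.25),.15);line_to(W(-.12,.15,.28),.25)
print(get_time(),get_wrist_force())
for n,w in(("scene",(225,300,310,380)),("top",(220,290,345,410))):
    c=read_camera(n);P=cloud(c)[w[0]:w[1],w[2]:w[3]].reshape(-1,3);P=P[(P[:,2]>.115)&(P[:,2]<.175)];L=(P[:,:2]-C)@M
    k=(L[:,1]<.06)&(abs(L[:,0])<.08)&(L[:,1]>-.06);print(n,k.sum(),L[k].min(0),L[k].max(0),L[k].mean(0)) if k.any() else print(n,0)
    i=c["frame"][200:320,260:420,::-1] if n=="scene" else c["frame"][180:300,300:460,::-1]
    cv2.imwrite(f"pics/e_{n}.png",cv2.resize(i,(400,300)))
cv2.imwrite("pics/e.png",np.hstack([cv2.imread("pics/e_scene.png"),cv2.imread("pics/e_top.png")]))
E
```

```text
23.925 [0.25152471 0.20933046 0.43313198]
scene 155 [ 0.02912228 -0.04653826] [ 0.05994113 -0.01446017] [ 0.04130273 -0.03321283]
top 134 [ 0.03030717 -0.04420731] [ 0.06329293 -0.01206058] [ 0.04654464 -0.02665665]
```

View pics/e.png

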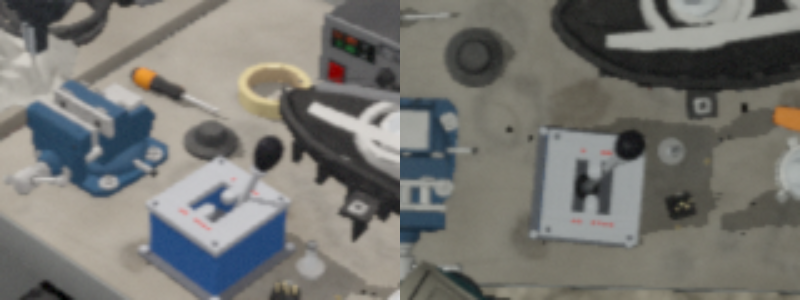

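The knob stands forward-right, with its base in the three-pip slot and its centre at about (+47, −28) mm. The bystanders in view are unmoved and the arm is clear.

```bash
python3 -c "
from rig import *
print(hand_in(),get_time())"
```

```text
the job is handed in; nothing more can be done
the job is handed in; nothing more can be done
```

The stick is in third, pushed to the middle, across to the right, then forward until the end stop showed in the force (under 10 N); nothing around it was disturbed in the final views, the arm is clear, and the job was handed in at about 24 s.

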